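# Check that a vial crimper's hand lever stops short of its bar

### The arm

A 7-joint arm with a two-finger parallel gripper is mounted at the origin on the work surface. World frame = base frame: x ahead of the robot, y to its left, z up, the work surface at z = 0. Lengths are in mm, angles in rad, forces in N, time in s.
With the tool pointing down it reaches from about 400 to 875 mm from the base axis. Payload 19.3 kg.
Tool frame: the origin (TCP) lies on the front face of the gripper's body, between the roots of the fingers; the fingertips stand 73 mm ahead of it and the grasp point (between the pads) lies 54 mm ahead of it; z points along the fingers, y is the direction in which the jaws open and shut (so a half turn about z gives the same grasp; the last joint's range is limited). The gripper opens to 85 mm and grips with 20 to 120 N. Pads are 22 mm wide; open, the fingers measure 114 mm over their backs; the gripper's body (76 mm by 85 mm) begins 54 mm behind the grasp point. The pads swing forward as they close: fully open they stand 13 mm farther back than shut.
Start: joints at [-1.175, 0.521, -0.036, 1.599, 0.021, 1.021, -0.113], TCP at [280.728, 558.398, 303.891] pointing down, gripper open.
Joint ranges: [-2.91, 2.91], [-0.3, 2.13], [-1.5, 1.42], [0.17, 2.43], [-1.26, 4.41], [0.16, 1.93], [-2.52, 2.52]. Speed limits (rad/s): [1.89, 1.89, 2.39, 2.39, 3.01, 3.01, 3.01].

### API

Orientations are given as a unit quaternion [w, x, y, z].
In Python, from station import manip gives the robot as it stands.
- The arm moves only by the tool carry_out, never from a script. Its argument "moves" is a list that holds one entry, the list of rows, each a list of 7 numbers: the closure, from 0 (fully open) to 1 (shut), then the shift along the world's x, y, z in mm, then the turn, a rotation vector about the world's x, y, z in rad. A call has exactly 10 rows; each row shifts and turns the commanded pose from where the row before left it; what a row does not reach is not made up. A row lasts 1/12 s, in which the tool goes at most 41.7 mm and 7.16 degrees, less where a joint would pass 70% of its speed; a pose out of reach is approached as far as the arm can. A call is refused whole if a number of a shift passes 41.7 or a number of a turn 0.125, either way. A call with a gripper value outside its range is refused whole. The fingers move at their own pace and stop on an object; "grip_force" is the grip in N (left out, the last holds). Time passes only in rows, so rows that do not move let the fingers close, or fill a call up. It gives the time, the measured TCP pose, the force and the opening at its end, in the units of the state.
- manip.read_state(): the state, without advancing time (a new reading comes with each control period).
- manip.read_camera(name): name is "scene" or "top"; returns (picture, depth): 384x512x3 uint8, red, green, blue; 384x512 float32, mm along the optical axis (not along the pixel's ray), 0 where there is no reading.
- manip.camera_model(name): a dict with "vertical_fov" (degrees; the focal length in pixels is half the picture's height over the tangent of half this angle, whatever the lens; pixels are square), "cx", "cy" (the principal point, pixels), "extrinsics" (4x4, takes a point from camera to world coordinates). Camera axes: x right, y down, z forward; pixel columns grow to the right and rows downward; lengths in mm; the calibration is good to about 2 mm. A picture is of the moment at which its call begins. camera_model takes no time and is no camera call.
- manip.job_done(): hands the job in, once; it reports no verdict.
Trained networks look in the newest picture that a camera, given by its name, has taken for a name from the list of things; names that differ only in an ending like _2 or _b are one class to them, and where a whole thing is asked for, a point or a joint stands for the part that bears it (a point fixed in the world has none). Each returns a list of dicts, best first, with "score" (0 to 1); they miss things now and then, are a little off and sometimes report something else, mostly with a low value. They report only what shows in the picture. A call takes as long as a camera call.
- manip.boxes_of(camera, target): "bbox" ([left, top, right, bottom] in pixels, round what is visible of it).
- manip.pinpoint(camera, target): "point" ([column, row] in pixels: a listed point, or the origin of a listed thing).
The state is a dict: "t": time; "qpos": joint angles; "joint_vel": joint speeds; "tau": joint torques, N m; "tcp_pos": TCP position; "orientation": TCP orientation; "ft_force": force on the tool from outside, world axes, zero at the start; "torque": the same for the moment, N m; "finger_gap": opening from 0.0 (shut) to 1.0 (fully open).
Only numpy, scipy, OpenCV 4.12 (cv2) and the standard library are available. Lean on these libraries where they do the work, as an engineer would, in place of code of your own. Each camera call takes 0.05 s, during which the arm holds its last target.

### The job

Check the hand lever of the vial crimper: with the outside of your fingers push the red lever in towards the black bar until it comes up against its stop, keep it there for a good second without forcing it, then let it spring fully back out and press the green button on the counter box all the way down to log the check, letting it come up again. Only push: do not pinch the lever, keep off the black bar, and leave the glassware and other things on the bench where they are.

Things in the scene. Friction and masses are not known exactly. Their poses are not given: they have to be found in the camera images.
- crimper: Vial crimper fixed to the bench. Base plate 170 (x) by 270 (y) by 12 mm; origin under its centre, z up. Cream head block at y 73 to 128, x -25 to 50 mm, top 122 mm above the bench. From it a black bar and, on the -x side, a red lever run towards -y, centred 100 mm above the bench. Pushing the lever in moves it to +x. Below them it is open down to the plate, but for a thin post under the bar's end.
- bar_end (a point): Free end of the fixed black round bar, on its axis, 100 mm above the bench (crimper x +20, y -129 mm). The bar is 18 mm thick and runs 200 mm from here to the head, along the crimper's +y. Not to be touched by the fingers.
- lever_pivot (a point): Point on the upright hinge axis of the lever, at lever height (crimper x -10, y +85, z 100 mm). Seen from above the lever turns anticlockwise about it when pushed in.
- lever (a joint): Angle of the hand lever (rad): 0 right out (at rest, splayed 0.42 rad from the bar), 0.34 against its firm stop, where it is still about 25 mm clear of the bar. A spring pushes it out, with about 3 N at rest and 6 N at the stop, felt 150 mm from the pivot.
- lever_face (a point): Point on the outer face of the lever's red sleeve (the face to push), 150 mm along the lever from the pivot and 7 mm outside the line through it, 100 mm above the bench; moves with the lever. The sleeve reaches from 60 to 200 mm from the pivot, 24 mm high. The point's x axis is square to the face and points inwards, the way to push; y points to the pivot end.
- lever_inner (a point): Point on the black strip on the inner side of the lever, facing the bar, opposite lever_face (the lever is 14 mm thick here). Fingers touch this strip only if the lever is pinched or pulled.
- counter: Cream counter box, fixed to the bench, 100 (x) by 130 (y) by 50 mm high, with a dark display and a green button on top. Origin at the centre of its underside.
- log_button_top (a point): Centre of the top of the green push button, 32 mm across, on top of the counter box; it goes straight down.
- log_button (a joint): Travel of the green button (m): 0 up, 0.006 fully down. A spring brings it up; fully down takes about 5 N.
- vial: Loose amber vial with aluminium cap, 22 mm across, 46 mm high, standing on the crimper's base plate on the lever side of the head. Leave alone. Origin under its centre.
- jar_a: Loose glass jar with violet-blue lid, 72 mm across, 95 mm high. Leave alone. Origin under its centre.
- jar_b: Loose glass jar with black lid, 60 mm across, 75 mm high. Leave alone. Origin under its centre.
- tip_box: Loose navy box with pale lid, 85 by 120 by 64 mm. Leave alone. Origin under its centre.
- tube_rack: Loose orange rack of small tubes, 70 by 150 by 56 mm. Leave alone. Origin under its centre.
- cap_tin: Loose open steel tin, 64 mm across, 28 mm high, near the counter box. Leave alone. Origin under its centre.
- dropper: Loose white dropper bottle, 34 mm across, 75 mm high. Leave alone. Origin under its centre.

How it is judged (in metres and radians):
On the way, in this order (a step that is already met when the one before it is completed fails the run):
1. the lever is pushed in to its stop (within 0.03 rad) by the fingers and kept there for 0.8 s (value of joint lever above 0.31 rad and contact force between the fingers and lever_c2 above 0.5 N), for 0.8 s.
2. the lever is let right out (below 0.05 rad), free of the fingers (value of joint lever below 0.05 rad and contact force between the fingers and lever_c2 below 0.1 N), for 0.1 s.
3. with the lever out, the green button is pressed down (4.5 mm or more) (value of joint log_button above 0.0045 m and value of joint lever below 0.05 rad), for 0.06 s.
At the end, for the whole second after the job is handed in: The lever is right out again (below 0.05 rad), the button is up again (within 1.5 mm), and every loose thing is within 30 mm of where it stood (value of joint lever below 0.05 rad and value of joint log_button below 0.0015 m and not (distance of any of vial, jar_a, jar_b, tip_box, tube_rack, cap_tin, dropper from where it was at the start of the episode above 0.03 m)); the robot touches nothing.
It fails at once if the lever is pinched or pulled: the fingers press on its inner strip (over 1 N) (contact force between the fingers and lever_c3 above 1 N).
It fails at once if the fingers touch the black bar (over 1 N) (contact force between the fingers and crimper_c5 above 1 N or contact force between the fingers and crimper_c6 above 1 N).
It fails at once if the lever is forced (fingers press on it with over 40 N) (contact force between the fingers and lever_c2 above 40 N).
It fails at once if a bystander is shoved, knocked over or carried (moved over 30 mm) (distance of any of vial, jar_a, jar_b, tip_box, tube_rack, cap_tin, dropper from where it was at the start of the episode above 0.03 m).
It also fails if it takes over 54 s, if anything falls off the work surface, if the arm or the gripper's body presses on something with over 40 N, if the wrist force passes 120 N, or if a joint passes its speed limit or range.

## Working session

There is one attempt and no reset: what is moved stays moved. The work goes in short steps, Python scripts to look and compute and a tool call to move; the robot and the scene stay as the last step left them, time stands still between calls to the robot, and variables do not carry over. Pictures are saved under pics/ and viewed, and the job is handed in when it is done.

Besides the shell and the picture viewer there is one more tool, called as name(argument=value, ...), one argument or row to a line, values as JSON. carry_out: Moves the arm, as the interface text tells. Its arguments: {"type":"object","properties":{"moves":{"type":"array"},"grip_force":{"type":"number"}},"required":["moves"]}

```bash
mkdir -p pics
python3 - <<'E'
from station import manip
import cv2
s=manip.read_state();print({k:s[k] for k in('t','tcp_pos','orientation','ft_force','finger_gap')})
for c in('scene','top'):
    p,d=manip.read_camera(c);cv2.imwrite(f'pics/{c}0.png',p[:,:,::-1]);m=manip.camera_model(c);print(c,m)
    import numpy as np;np.save(f'{c}_d.npy',d)
for t in('bar_end','lever_pivot','lever_face','log_button_top','crimper','counter','vial'):
    for c in ('top','scene'):
        print(t,c,manip.pinpoint(c,t)[:2])
E
```

```text
{'t': 0.0, 'tcp_pos': array([280.60055711, 558.17842585, 303.31233127]), 'orientation': array([-8.63026246e-05,  2.30776806e-01,  9.73006541e-01, -5.74485458e-04]), 'ft_force': array([0.17114926, 0.39127973, 0.22704932]), 'finger_gap': 1.002956465318986}
scene {'vertical_fov': 43.997616811810964, 'cx': 257.97113955663514, 'cy': 190.51880439760106, 'extrinsics': array([[ 1.63768975e-01,  7.27025444e-01, -6.66793616e-01,
         1.43711057e+03],
       [ 9.86381418e-01, -1.10256200e-01,  1.22046177e-01,
        -1.09568963e+02],
       [ 1.52125455e-02, -6.77700209e-01, -7.35180933e-01,
         1.00860634e+03],
       [ 0.00000000e+00,  0.00000000e+00,  0.00000000e+00,
         1.00000000e+00]])}
top {'vertical_fov': 57.5410583364666, 'cx': 253.0907970266772, 'cy': 191.64795599384328, 'extrinsics': array([[ 2.27589090e-02, -9.93785280e-01,  1.08962601e-01,
         4.48115166e+02],
       [-9.99740873e-01, -2.25722308e-02,  2.94652323e-03,
         3.40766069e+01],
       [-4.68682432e-04, -1.09001426e-01, -9.94041483e-01,
         1.32119583e+03],
       [ 0.00000000e+00,  0.0000000
[... 326 characters left out ...]
{'point': [303.2, 258.9], 'score': 0.15}]
lever_face top [{'point': [321.2, 220.4], 'score': 0.55}]
lever_face scene [{'point': [165.6, 165.0], 'score': 0.63}]
log_button_top top [{'point': [217.1, 213.9], 'score': 0.55}, {'point': [279.3, 209.3], 'score': 0.17}]
log_button_top scene [{'point': [291.5, 161.9], 'score': 0.61}]
crimper top [{'point': [296.0, 204.3], 'score': 0.65}]
crimper scene [{'point': [194.6, 205.3], 'score': 0.76}]
counter top [{'point': [220.4, 209.7], 'score': 0.94}, {'point': [321.7, 220.4], 'score': 0.54}]
counter scene [{'point': [287.9, 184.4], 'score': 0.91}]
vial top [{'point': [277.4, 211.1], 'score': 0.56}, {'point': [323.8, 217.3], 'score': 0.5}]
vial scene []
```

View pics/top0.png

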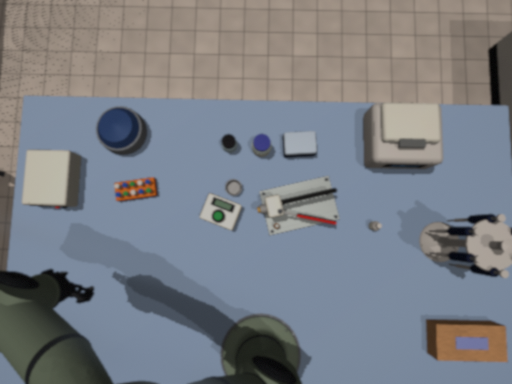

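View pics/scene0.png

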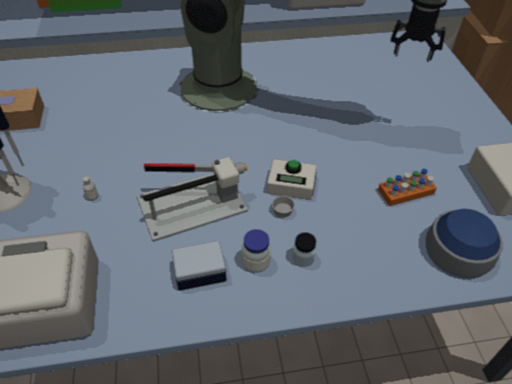

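```bash
cat > h.py <<'E'
import numpy as np
from station import manip
def ray(c,p):
    m=manip.camera_model(c);f=192/np.tan(np.radians(m['vertical_fov']/2));E=m['extrinsics']
    return E[:3,3],E[:3,:3]@np.array([(p[0]-m['cx'])/f,(p[1]-m['cy'])/f,1])
def atz(c,p,z):
    o,d=ray(c,p);return (o+d*(z-o[2])/d[2]).round(1)
def proj(c,P):
    m=manip.camera_model(c);f=192/np.tan(np.radians(m['vertical_fov']/2));E=m['extrinsics']
    q=E[:3,:3].T@(np.array(P)-E[:3,3]);return (q[:2]/q[2]*f+[m['cx'],m['cy']]).round(1)
E
python3 - <<'E'
from h import *
D={'bar_end':(100,(335.7,188.5),(137.9,201)),'pivot':(100,(280,209.7),(219.5,166.6)),'face':(100,(321.2,220.4),(165.6,165)),'button':(55,(217.1,213.9),(291.5,161.9)),'crimper':(0,(296,204.3),(194.6,205.3)),'counter':(0,(220.4,209.7),(287.9,184.4))}
for k,(z,a,b) in D.items():print(k,atz('top',a,z),atz('scene',b,z))
E
```

```text
bar_end [ 599.7 -252.5  100. ] [ 603.  -265.7  100. ]
pivot [520.7 -57.7 100. ] [510.  -47.8 100. ]
face [ 486.7 -201.7  100. ] [ 482.  -192.1  100. ]
button [503.  166.2  55. ] [475.6 163.2  55. ]
crimper [ 548.5 -125.5    0. ] [ 551.2 -126.7    0. ]
counter [521.5 160.    0. ] [511.4 148.4   0. ]
```

Run:
```python
import cv2
a=cv2.imread('pics/top0.png')[165:245,190:350];cv2.imwrite('pics/topz.png',cv2.resize(a,(800,400),interpolation=cv2.INTER_CUBIC))
a=cv2.imread('pics/scene0.png')[140:240,130:330];cv2.imwrite('pics/scenez.png',cv2.resize(a,(800,400),interpolation=cv2.INTER_CUBIC))
```

```text
(no output)
```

View pics/topz.png

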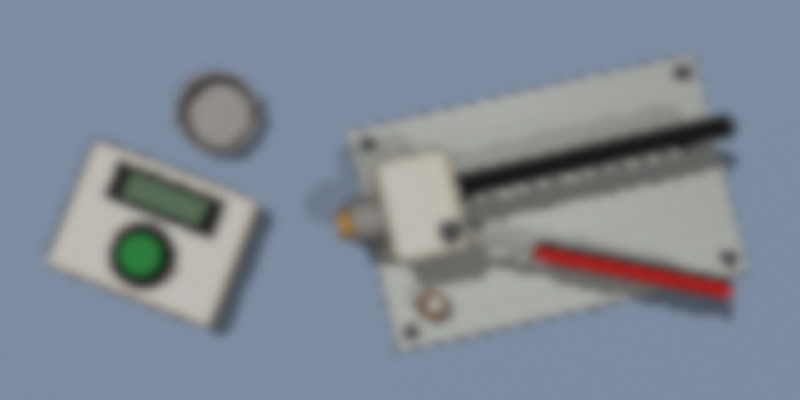

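View pics/scenez.png

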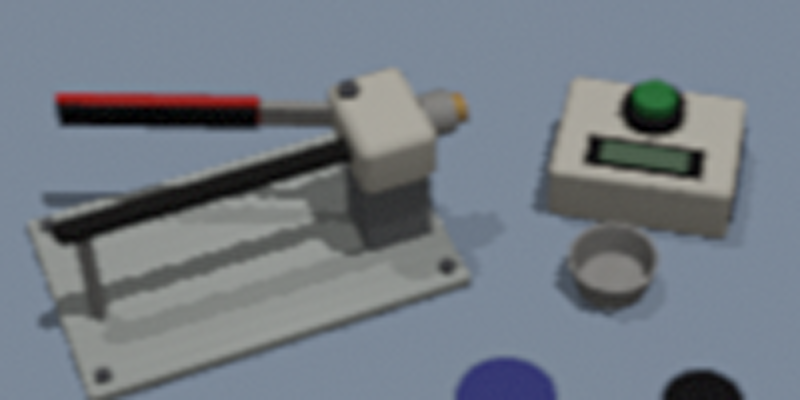

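```bash
cat > fit.py <<'E'
from h import *
from scipy.optimize import least_squares
T=lambda x,y:(190+x/5-.4,165+y/5-.4)
S=lambda x,y:(130+x/4-.4,140+y/4-.4)
# crimper plate corners: -y end is right in top image, +x is up
obs=[('top',T(348,130),(85,135,12)),('top',T(690,57),(85,-135,12)),('top',T(745,268),(-85,-135,12)),('top',T(402,350),(-85,135,12)),
('scene',S(30,225),(-85,-135,12)),('scene',S(97,398),(85,-135,12)),('scene',S(468,280),(85,135,12)),
('top',T(733,126),(20,-129,106)),('top',T(450,230),(-10,85,122)),('scene',S(347,89),(-10,85,122)),('scene',S(58,231),(20,-129,100))]
def W(p,P):
    x,y,t=p;c,s=np.cos(t),np.sin(t);return [x+c*P[0]-s*P[1],y+s*P[0]+c*P[1],P[2]]
def res(p):return np.concatenate([proj(c,W(p,P))-o for c,o,P in obs])
r=least_squares(res,[550,-126,.2],x_scale=[1,1,.01],diff_step=1e-2)
if __name__=='__main__':
    print(r.x,r.fun.reshape(-1,2).round(1))
    p=r.x
    print('bar_end',W(p,(20,-129,100)),'pivot',W(p,(-10,85,100)),'vial',atz('top',T(433,305),46))
    a=-.42
    for a in(-.42,-.08):
      d=np.array([np.sin(a),-np.cos(a)]);n=np.array([-np.cos(a),-np.sin(a)])
      for L in (60,150,200):
        q=np.array([-10,85])+L*d+7*n
        w=W(p,(*q,100)); print(a,L,np.round(w,1),proj('top',w),proj('scene',w))
      print('angle dir',p[2]+a)
    b=[atz('top',T(142,255),62),atz('scene',S(656,97),62)];print('button',b)
    for n,c in(('box c',[(95,140),(262,205),(218,330),(48,265)]),):
      q=[atz('top',T(*x),50) for x in c];print(q,np.mean(q,0))
E
python3 fit.py
```

```text
[ 5.46076311e+02 -1.33379169e+02  2.50948674e-01] [[-0.9  0.3]
 [ 0.1 -1.1]
 [ 0.4  0.5]
 [-1.3  0.6]
 [-0.7 -1.2]
 [-1.3  0.2]
 [ 1.7 -1.3]
 [ 0.2 -0.9]
 [-0.4  0.3]
 [ 0.8  0.5]
 [-1.2  1.5]]
bar_end [np.float64(597.483527824573), np.float64(-253.37207733167958), 100] pivot [np.float64(515.282081132343), np.float64(-53.52483026106201), 100] vial [465.9 -48.8  46. ]
-0.42 60 [ 498.3 -111.5  100. ] [295.3 216.5] [195.7 166.1]
-0.42 150 [ 483.1 -200.2  100. ] [320.8 221.4] [162.6 165.6]
-0.42 200 [ 474.7 -249.5  100. ] [335.  224.2] [144.2 165.3]
angle dir -0.1690513264417151
-0.08 60 [ 518.6 -113.8  100. ] [296.1 210.7] [195.4 171.4]
-0.08 150 [ 533.9 -202.5  100. ] [321.5 206.9] [162.3 179. ]
-0.08 200 [ 542.4 -251.8  100. ] [335.6 204.8] [143.4 183.3]
angle dir 0.17094867355828486
button [array([496.7, 162. ,  62. ]), array([491.5, 165.4,  62. ])]
[array([580.3, 200.4,  50. ]), array([535.4,  77.1,  50. ]), array([444.3, 106.5,  50. ]), array([488.3, 231.2,  50. ])] [512.075 153.8    50.   ]
```

carry_out(
  moves=[
    [[1,20,-38,0,0,0,-0.11],[1,20,-38,0,0,0,-0.11],[1,20,-38,0,0,0,-0.11],[1,20,-38,0,0,0,-0.11],[1,20,-38,0,0,0,-0.11],[1,20,-38,0,0,0,-0.11],[1,20,-38,0,0,0,-0.11],[1,20,-38,0,0,0,-0.11],[1,20,-38,0,0,0,-0.11],[1,0,-38,0,0,0,-0.11]],
  ],
  grip_force=60,
)

```text
t: 1.63
tcp_pos: [457.8, 186.5, 304.2]
orientation: [0.001, 0.708, 0.706, 0.001]
ft_force: [-0.5, -0.2, -0.1]
finger_gap: 0.003
```

carry_out(
  moves=[
    [[1,0,-38,0,0,0,0],[1,0,-38,0,0,0,0],[1,0,-38,0,0,0,0],[1,0,-38,0,0,0,0],[1,0,-38,0,0,0,0],[1,0,-38,0,0,0,0],[1,-5,-38,0,0,0,0],[1,-5,-38,0,0,0,0],[1,-8,-38,0,0,0,0],[1,0,-38,0,0,0,0]],
  ],
)

```text
t: 2.47
tcp_pos: [436.0, -193.3, 304.2]
orientation: [-0.0, 0.705, 0.709, 0.0]
ft_force: [0.9, 0.1, 0.1]
finger_gap: 0.001
```

Run:
```python
from h import *
import cv2
for c in('scene','top'):
    p,d=manip.read_camera(c);r=(slice(60,260),slice(70,330)) if c=='scene' else (slice(140,340),slice(180,440))
    cv2.imwrite(f'pics/{c}1.png',cv2.resize(p[r][:,:,::-1],None,fx=3,fy=3,interpolation=cv2.INTER_CUBIC))
s=manip.read_state();print(s['t'],s['tcp_pos'],s['qpos'],s['ft_force'])
```

```text
2.5667 [ 436.29808437 -196.88499246  304.33660903] [-0.07508825  0.31475244  0.46878722  1.99214594 -0.18137971  0.8732619
  0.48862292] [-0.74455191  1.03803544 -0.66173368]
```

View pics/scene1.png

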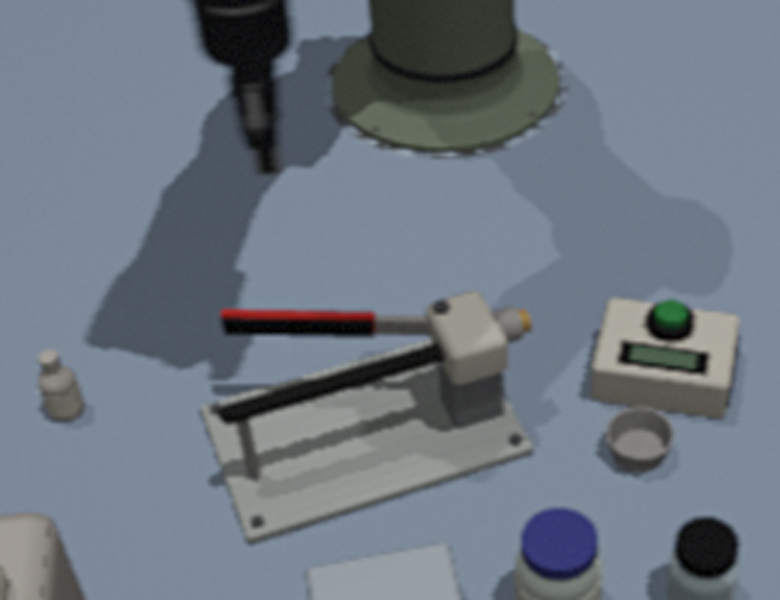

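carry_out(
  moves=[
    [[1,0,0,-22,0,0,0],[1,0,0,-22,0,0,0],[1,0,0,-22,0,0,0],[1,0,0,-22,0,0,0],[1,0,0,-22,0,0,0],[1,0,0,-20,0,0,0],[1,0,0,-19,0,0,0],[1,0,0,0,0,0,0],[1,5,0,0,0,0,0],[1,5,0,0,0,0,0]],
  ],
)

```text
t: 3.4
tcp_pos: [448.2, -191.6, 155.9]
orientation: [0.0, 0.705, 0.709, 0.0]
ft_force: [-0.0, -0.2, 0.3]
finger_gap: -0.002
```

carry_out(
  moves=[
    [[1,5,0,0,0,0,0],[1,4,0,0,0,0,0],[1,4,0,0,0,0,0],[1,4,0,0,0,0,0],[1,4,0,0,0,0,0],[1,4,0,0,0,0,0],[1,4,0,0,0,0,0],[1,0,0,0,0,0,0],[1,0,0,0,0,0,0],[1,0,0,0,0,0,0]],
  ],
)

```text
t: 4.23
tcp_pos: [476.1, -191.5, 154.8]
orientation: [-0.0, 0.705, 0.709, -0.0]
ft_force: [-4.4, -1.4, -0.7]
finger_gap: 0.001
```

Run:
```python
from h import *
import cv2
for c in('scene',):
    p,d=manip.read_camera(c);r=(slice(60,260),slice(70,330)) if c=='scene' else (slice(140,340),slice(180,440))
    cv2.imwrite(f'pics/{c}2.png',cv2.resize(p[r][:,:,::-1],None,fx=3,fy=3,interpolation=cv2.INTER_CUBIC))
s=manip.read_state();print(s['t'],s['tcp_pos'],s['ft_force'],s['torque'])
```

```text
4.2833 [ 476.0754812  -191.47539987  154.82786092] [-3.50892662 -1.67333454 -0.28010785] [-0.29115081  0.77959828 -0.01250607]
```

View pics/scene2.png

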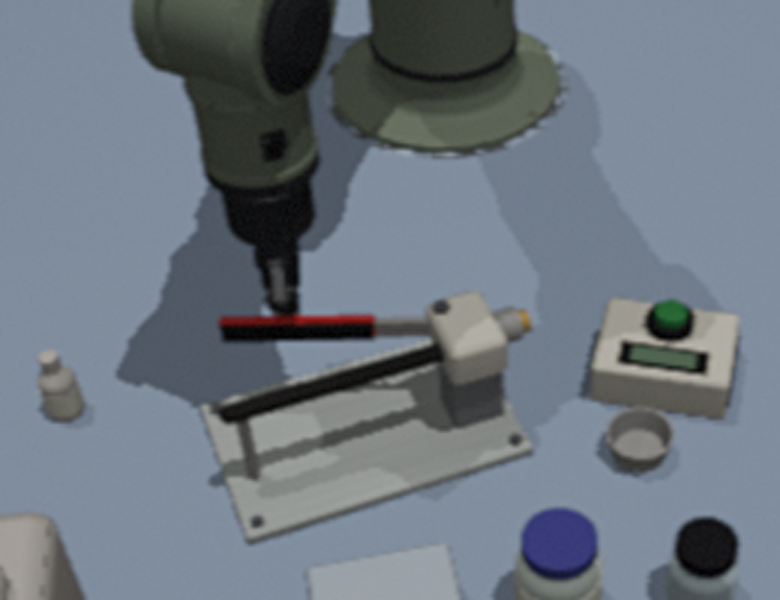

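carry_out(
  moves=[
    [[1,4,0,0,0,0,0],[1,4,0,0,0,0,0],[1,4,0,0,0,0,0],[1,4,0,0,0,0,0],[1,4,0,0,0,0,0],[1,4,0,0,0,0,0],[1,3,0,0,0,0,0],[1,3,0,0,0,0,0],[1,0,0,0,0,0,0],[1,0,0,0,0,0,0]],
  ],
)

```text
t: 5.12
tcp_pos: [506.0, -191.8, 154.8]
orientation: [-0.0, 0.705, 0.709, -0.0]
ft_force: [-6.8, -3.5, 0.6]
finger_gap: 0.001
```

carry_out(
  moves=[
    [[1,1,0,0,0,0,0],[1,1,0,0,0,0,0],[1,1,0,0,0,0,0],[1,1,0,0,0,0,0],[1,1,0,0,0,0,0],[1,1,0,0,0,0,0],[1,0,0,0,0,0,0],[1,0,0,0,0,0,0],[1,0,0,0,0,0,0],[1,0,0,0,0,0,0]],
  ],
)

```text
t: 5.95
tcp_pos: [511.8, -191.6, 154.8]
orientation: [-0.0, 0.705, 0.709, -0.0]
ft_force: [-6.3, -0.8, 1.0]
finger_gap: 0.002
```

carry_out(
  moves=[
    [[1,1,0,0,0,0,0],[1,0,0,0,0,0,0],[1,1,0,0,0,0,0],[1,0,0,0,0,0,0],[1,0,0,0,0,0,0],[1,0,0,0,0,0,0],[1,0,0,0,0,0,0],[1,0,0,0,0,0,0],[1,0,0,0,0,0,0],[1,0,0,0,0,0,0]],
  ],
)

```text
t: 6.78
tcp_pos: [513.8, -191.4, 154.8]
orientation: [-0.001, 0.705, 0.709, -0.0]
ft_force: [-6.8, -0.7, 1.9]
finger_gap: -0.002
```

Run:
```python
from h import *
s=manip.read_state();print(s['t'],s['tcp_pos'],s['ft_force'],s['torque'])
```

```text
6.7833 [ 513.77217216 -191.43234928  154.79958397] [-6.80720735 -0.74495546  1.85786008] [-0.17009437  1.22214142  0.08945788]
```

carry_out(
  moves=[
    [[1,1,0,0,0,0,0],[1,0,0,0,0,0,0],[1,1,0,0,0,0,0],[1,0,0,0,0,0,0],[1,0,0,0,0,0,0],[1,0,0,0,0,0,0],[1,0,0,0,0,0,0],[1,0,0,0,0,0,0],[1,0,0,0,0,0,0],[1,0,0,0,0,0,0]],
  ],
)

```text
t: 7.62
tcp_pos: [515.7, -191.3, 154.8]
orientation: [-0.001, 0.705, 0.709, -0.0]
ft_force: [-6.1, 0.6, 2.4]
finger_gap: -0.001
```

carry_out(
  moves=[
    [[1,1,0,0,0,0,0],[1,0,0,0,0,0,0],[1,0,0,0,0,0,0],[1,0,0,0,0,0,0],[1,0.5,0,0,0,0,0],[1,0,0,0,0,0,0],[1,0,0,0,0,0,0],[1,0,0,0,0,0,0],[1,0,0,0,0,0,0],[1,0,0,0,0,0,0]],
  ],
)

```text
t: 8.45
tcp_pos: [516.4, -191.2, 154.6]
orientation: [-0.001, 0.705, 0.709, -0.001]
ft_force: [-12.4, 0.3, 6.7]
finger_gap: -0.002
```

Run:
```python
from h import *
import cv2
for c in('scene',):
    p,d=manip.read_camera(c);r=(slice(120,240),slice(110,270))
    cv2.imwrite(f'pics/{c}3.png',cv2.resize(p[r][:,:,::-1],None,fx=5,fy=5,interpolation=cv2.INTER_CUBIC))
s=manip.read_state();print(s['t'],s['tcp_pos'],s['ft_force'],s['torque'])
```

```text
8.5 [ 516.38751284 -191.27253577  154.65376049] [-13.5137543    1.24211295   6.30579833] [0.21290005 2.50935639 0.08958844]
```

View pics/scene3.png

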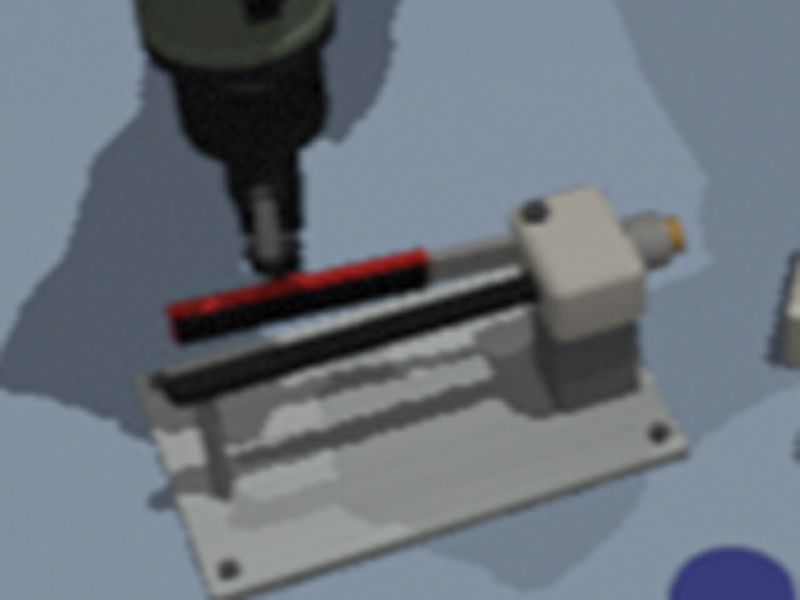

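The force rose from about 6 N to 13 N at the predicted TCP x of 516 mm. The picture agrees: the sleeve (170–425 px, rows 250–340) lies almost parallel to the bar with a gap left, so the lever is on its stop. I'll hold it there.

carry_out(
  moves=[
    [[1,0,0,0,0,0,0],[1,0,0,0,0,0,0],[1,0,0,0,0,0,0],[1,0,0,0,0,0,0],[1,0,0,0,0,0,0],[1,0,0,0,0,0,0],[1,0,0,0,0,0,0],[1,0,0,0,0,0,0],[1,0,0,0,0,0,0],[1,0,0,0,0,0,0]],
  ],
)

```text
t: 9.33
tcp_pos: [516.4, -191.3, 154.7]
orientation: [-0.001, 0.705, 0.709, -0.001]
ft_force: [-13.8, 0.1, 6.7]
finger_gap: 0.0
```

carry_out(
  moves=[
    [[1,0,0,0,0,0,0],[1,0,0,0,0,0,0],[1,0,0,0,0,0,0],[1,0,0,0,0,0,0],[1,-5,0,0,0,0,0],[1,-10,0,0,0,0,0],[1,-10,0,0,0,0,0],[1,-10,0,0,0,0,0],[1,-10,0,0,0,0,0],[1,-10,0,0,0,0,0]],
  ],
)

```text
t: 10.17
tcp_pos: [462.3, -191.3, 155.0]
orientation: [0.0, 0.705, 0.709, 0.0]
ft_force: [-0.2, -0.7, -0.1]
finger_gap: 0.007
```

carry_out(
  moves=[
    [[1,-10,0,0,0,0,0],[1,-10,0,0,0,0,0],[1,-3,0,0,0,0,0],[1,0,0,0,0,0,0],[1,0,0,0,0,0,0],[1,0,0,10,0,0,0],[1,0,0,30,0,0,0],[1,0,0,30,0,0,0],[1,0,0,20,0,0,0],[1,0,0,0,0,0,0]],
  ],
)

```text
t: 11.0
tcp_pos: [441.4, -192.0, 249.0]
orientation: [0.002, 0.705, 0.709, 0.001]
ft_force: [0.2, -1.1, 1.2]
finger_gap: 0.003
```

Run:
```python
from h import *
import cv2
for c in('scene','top'):
    p,d=manip.read_camera(c);r=(slice(120,240),slice(110,350)) if c=='scene' else (slice(160,250),slice(180,350))
    cv2.imwrite(f'pics/{c}4.png',cv2.resize(p[r][:,:,::-1],None,fx=3.3,fy=3.3,interpolation=cv2.INTER_CUBIC))
s=manip.read_state();print(s['t'],s['tcp_pos'],s['ft_force'],s['torque'])
```

```text
11.1 [ 440.5247583  -191.30235148  245.9517371 ] [ 0.28083229 -0.2271152  -0.76757127] [ 0.01388171 -0.0080183  -0.05382619]
```

View pics/scene4.png

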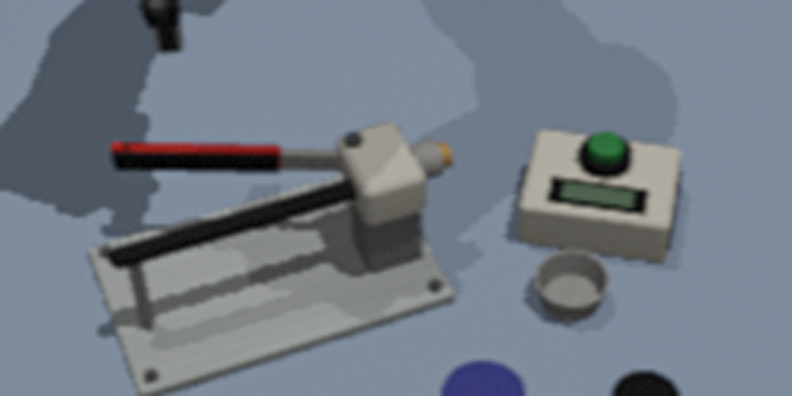

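View pics/top4.png

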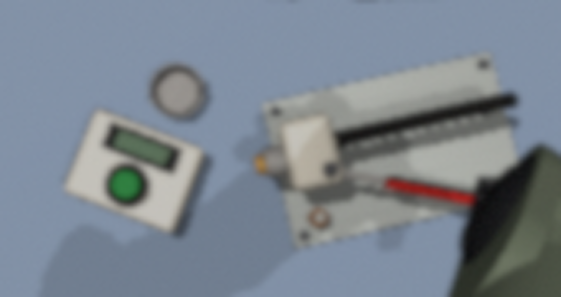

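The lever is back at rest: its sleeve is in the same place and at the same angle as in the first picture. Next I'll find the button's height from both cameras.

Run:
```python
from fit import *
import cv2
ps={}
for c in('scene','top'):
    p,d=manip.read_camera(c);h=cv2.cvtColor(p,cv2.COLOR_RGB2HSV);m=((h[...,0]>45)&(h[...,0]<75)&(h[...,1]>150)&(h[...,2]>50)).astype('uint8')
    box=np.zeros_like(m)
    if c=='scene':box[150:175,280:305]=1
    else:box[200:230,205:235]=1
    m*=box;ys,xs=np.nonzero(m);ps[c]=(xs.mean(),ys.mean());print(c,len(xs),xs.min(),xs.max(),ys.min(),ys.max(),ps[c],'z med depth')
    o,dr=ray(c,ps[c]);dd=np.median(d[ys,xs]);print((o+dr*dd).round(1))
for z in(50,55,60,65,70):print(z,atz('top',ps['top'],z),atz('scene',ps['scene'],z))
```

```text
scene 67 288 298 161 168 (np.float64(293.1641791044776), np.float64(164.46268656716418)) z med depth
[501.5 161.4  69.8]
top 49 214 221 212 219 (np.float64(217.6734693877551), np.float64(215.57142857142858)) z med depth
[496.4 162.2  71.6]
50 [497.2 164.4  50. ] [481.8 167.1  50. ]
55 [497.  163.9  55. ] [486.7 165.7  55. ]
60 [496.8 163.4  60. ] [491.7 164.2  60. ]
65 [496.6 162.9  65. ] [496.7 162.8  65. ]
70 [496.4 162.3  70. ] [501.7 161.3  70. ]
```

carry_out(
  moves=[
    [[1,6,30,0,0,0,0],[1,6,38,0,0,0,0],[1,6,38,0,0,0,0],[1,6,38,0,0,0,0],[1,6,38,0,0,0,0],[1,6,38,0,0,0,0],[1,6,38,0,0,0,0],[1,6,38,0,0,0,0],[1,6,38,0,0,0,0],[1,2.5,20,0,0,0,0]],
  ],
)

```text
t: 12.03
tcp_pos: [496.2, 167.1, 243.8]
orientation: [-0.001, 0.704, 0.71, -0.0]
ft_force: [-1.0, 1.1, -0.4]
finger_gap: 0.001
```

carry_out(
  moves=[
    [[1,0,0,0,0,0,0],[1,0,0,-20,0,0,0],[1,0,0,-20,0,0,0],[1,0,0,-20,0,0,0],[1,0,0,-15,0,0,0],[1,0,0,-10,0,0,0],[1,0,0,0,0,0,0],[1,0,0,0,0,0,0],[1,0,0,0,0,0,0],[1,0,0,0,0,0,0]],
  ],
)

```text
t: 12.87
tcp_pos: [496.8, 162.6, 160.7]
orientation: [0.0, 0.705, 0.709, 0.001]
ft_force: [-0.3, 0.2, 0.3]
finger_gap: -0.004
```

Run:
```python
from h import *
import cv2
for c in('scene',):
    p,d=manip.read_camera(c);r=(slice(90,210),slice(210,370))
    cv2.imwrite(f'pics/{c}5.png',cv2.resize(p[r][:,:,::-1],None,fx=5,fy=5,interpolation=cv2.INTER_CUBIC))
s=manip.read_state();print(s['t'],s['tcp_pos'],s['ft_force'],s['torque'])
```

```text
12.9167 [496.69870734 162.67835135 160.66759241] [-0.74341879  0.48380718 -0.22077589] [ 0.06732242  0.02468947 -0.02117007]
```

View pics/scene5.png

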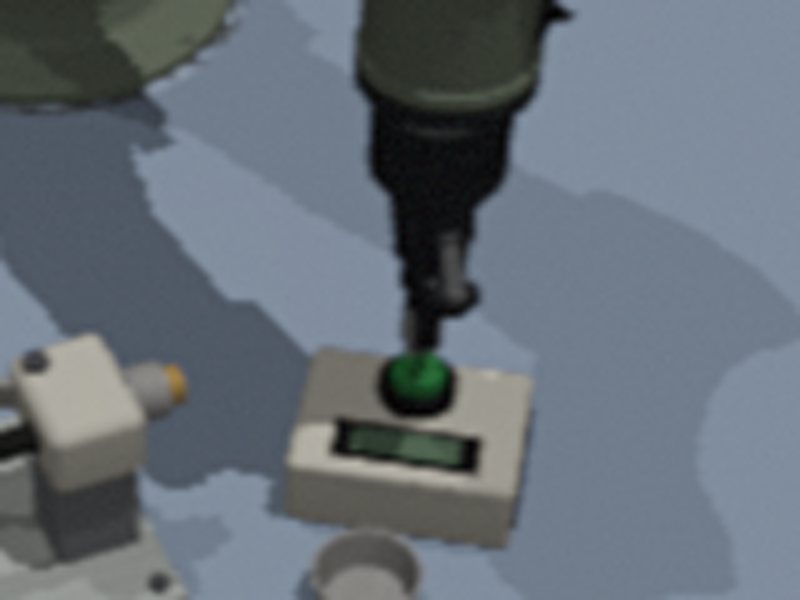

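carry_out(
  moves=[
    [[1,0,0,-5,0,0,0],[1,0,0,-4,0,0,0],[1,0,0,-3,0,0,0],[1,0,0,-2,0,0,0],[1,0,0,-1,0,0,0],[1,0,0,-1,0,0,0],[1,0,0,-1,0,0,0],[1,0,0,-1,0,0,0],[1,0,0,0,0,0,0],[1,0,0,0,0,0,0]],
  ],
)

```text
t: 13.75
tcp_pos: [496.3, 162.5, 141.9]
orientation: [-0.0, 0.705, 0.709, -0.0]
ft_force: [-1.5, -0.2, 3.1]
finger_gap: 0.001
```

carry_out(
  moves=[
    [[1,0,0,-1,0,0,0],[1,0,0,-1,0,0,0],[1,0,0,-1,0,0,0],[1,0,0,0,0,0,0],[1,0,0,0,0,0,0],[1,0,0,0,0,0,0],[1,0,0,0,0,0,0],[1,0,0,0,0,0,0],[1,0,0,0,0,0,0],[1,0,0,0,0,0,0]],
  ],
)

```text
t: 14.58
tcp_pos: [496.4, 162.6, 138.9]
orientation: [0.0, 0.705, 0.709, 0.0]
ft_force: [-1.3, -2.0, 4.4]
finger_gap: -0.002
```

Contact began above 142 mm, with 3 N there and 4.4 N at 139 mm. I'll keep going until the force rises at the bottom.

carry_out(
  moves=[
    [[1,0,0,-1,0,0,0],[1,0,0,0,0,0,0],[1,0,0,-1,0,0,0],[1,0,0,0,0,0,0],[1,0,0,0,0,0,0],[1,0,0,0,0,0,0],[1,0,0,0,0,0,0],[1,0,0,0,0,0,0],[1,0,0,0,0,0,0],[1,0,0,0,0,0,0]],
  ],
)

```text
t: 15.42
tcp_pos: [496.6, 162.5, 138.1]
orientation: [-0.0, 0.705, 0.709, 0.001]
ft_force: [-9.5, -3.0, 37.0]
finger_gap: -0.005
```

The force jumped to 37 N, so the button is at its bottom stop. I'll back off upwards.

carry_out(
  moves=[
    [[1,0,0,2,0,0,0],[1,0,0,5,0,0,0],[1,0,0,10,0,0,0],[1,0,0,20,0,0,0],[1,0,0,30,0,0,0],[1,0,0,30,0,0,0],[1,0,0,20,0,0,0],[1,0,0,0,0,0,0],[1,0,0,0,0,0,0],[1,0,0,0,0,0,0]],
  ],
)

```text
t: 16.25
tcp_pos: [496.1, 162.7, 253.7]
orientation: [-0.0, 0.705, 0.709, -0.0]
ft_force: [-0.6, -0.2, -0.5]
finger_gap: 0.0
```

Run:
```python
from h import *
import cv2
p,d=manip.read_camera('scene');cv2.imwrite('pics/scene6.png',cv2.resize(p[100:300,60:460][:,:,::-1],None,fx=2,fy=2,interpolation=cv2.INTER_CUBIC))
q=cv2.imread('pics/scene0.png')[:,:,::-1]
a=p[155:175,280:305];b=q[155:175,280:305]
cv2.imwrite('pics/cmp6.png',cv2.resize(np.hstack([b,a])[:,:,::-1],None,fx=12,fy=12))
s=manip.read_state();print(s['t'],s['tcp_pos'],s['ft_force'])
```

```text
16.3 [496.0429937  162.54031618 253.3484261 ] [-0.56883763  0.48015638 -0.39502831]
```

View pics/scene6.png

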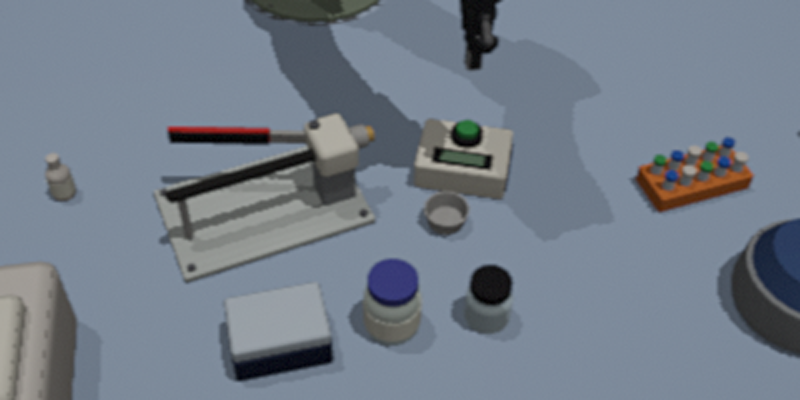

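View pics/cmp6.png

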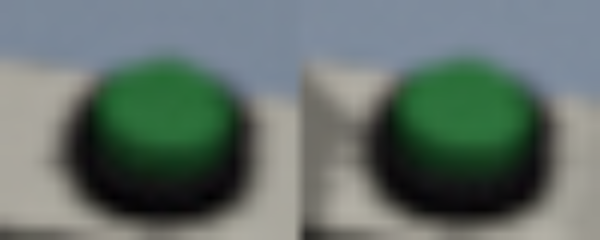

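The button is up again, identical to the first picture. The lever is out, everything else is in place, and the arm is clear of it all. I'll hand the job in.

```bash
python3 -c "
from station import manip
print(manip.job_done())"
```

```text
the job is handed in; nothing more can be done
None
```

The check is done and the job was handed in at about 16.3 s of the 54 s allowed; no verdict was reported.

- **Lever:** I pushed it in with the backs of the shut fingers until it met its stop. The force rose from about 6 N to 13–14 N at the predicted position. I held it there for about 1.2 s or more, then backed off. The picture showed it right out again, and the force read about zero.
- **Button:** I pressed it down until the force jumped from about 4 N to 37 N at the bottom, then let it go. In the last picture it looks the same as before the press.
- **Surroundings:** In the last scene picture the loose things showed no visible movement, and the arm was clear with no force on it. I did not measure each thing's position, and the vial is hidden in that view. It was last seen standing in place in the top picture taken after the lever was released.

**Checks that disagreed:**
- The single-camera position guesses for the lever pivot and the button differed by up to about 30 mm. I used a fit over both cameras instead, and contact came where it predicted.
- The 37 N press was harder than needed, because the last 1 mm step ran onto the button's hard stop. That is close to the 40 N limit that the rules set for the arm and the gripper's body. The wrist limit is 120 N.

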